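# Lock the test cell's cover with the long rod

### The job

Take the long locking rod out of the test tube rack and push it down through the hole in the test cell's metal cover into the hole of the base beneath, until its collar sits on the cover, so that the cover is pinned. Keep hold of the rod until it is home (do not drop it), then let go; leave the short rod in the rack and the cover lying flat on the base.

Things in the scene. Friction and masses are not known exactly. Their poses are not given: they have to be found in the camera images.
- long_rod: Steel rod hung by its collar in the wooden tube rack (board 56 mm high, ends 78). Origin on its axis under the collar, z up, y along the rack's row at the start; nothing near along x. Collar d31, 0-6 mm up; round dark handle d18, 6-56 mm up. Shaft d12 goes 44 mm down (5 mm wide tip, 8 mm cone), widening to d17 under the collar. 0.1 kg. Some mm of play in the rack; lift 70 mm to clear it.
- short_rod: The wrong rod, stays in the rack: same build as the long rod, but its handle is only 22 mm tall and its shaft 18 mm long. Origin on its axis under the collar, z up; 86 mm from the long rod in the same row of the rack.
- cover_hole (a point): Centre of the d20 hole in the cover, at its upper face, 46 mm above the bench; z up. Cover: loose aluminium plate 70x130, 12 thick, about 0.45 kg, on the base, with 1.5 mm play round a fixed steel post d10 that stands 12 mm above it, 90 mm from the hole along the point's +y. Between them a round window and two hose nipples 12 mm high, 37 mm or more from the hole's centre.
- base_hole (a point): Centre of the d20 hole in the grey base block, at the block's upper face, 34 mm above the bench, under the cover's hole; z up. The hole goes through to the bench, so the long rod's 44 mm shaft goes fully home with 2 mm to spare. Block 70x130 mm, fixed to the bench.
Mind the look-alikes: they are no part of the job. What is shaped like the part that bears base_hole but orange or yellow is not meant.

How it is judged (in metres and radians):
At the end, for the whole second after the job is handed in: The long rod rests in the hole, upright within 10 degrees, axis within 10 mm of both hole centres, collar underside within 8 mm of the cover's and 22 mm of the base's upper face; the cover lies on the base within 6 mm of its height and within 6 degrees of flat (z of long_rod in the frame of cover_hole below 0.008 m and z of long_rod in the frame of base_hole below 0.022 m and horizontal distance between long_rod and base_hole below 0.01 m and horizontal distance between long_rod and cover_hole below 0.01 m and z of cover_hole in the frame of base_hole below 0.018 m and angle between long_rod's own z axis and vertical below 0.18 rad and angle between cover_hole's own z axis and vertical below 0.1 rad and linear speed of long_rod below 0.02 m/s); the robot touches nothing.
It fails at once if the long rod is dropped (falls freely faster than 0.6 m/s) (contact force between long_rod and the fingers below 0.05 N and linear speed of long_rod above 0.6 m/s).
It fails at once if the short rod is taken from its place (moved more than 30 mm) (distance of short_rod from where it was at the start of the episode above 0.03 m).
It fails at once if the cover is tipped by more than 20 degrees (angle between cover_hole's own z axis and vertical above 0.35 rad).
It also fails if it takes over 40 s, if anything falls off the work surface, if the arm or the gripper's body presses on something with over 40 N, if the wrist force passes 120 N, or if a joint passes its speed limit or range.

### The arm

A 7-joint arm with a two-finger parallel gripper is mounted at the origin on a cart in front of the work surface, level with it; the furniture and walls round the work are solid. World frame = base frame: x ahead of the robot, y to its left, z up, the work surface at z = 0. Lengths are in mm, angles in rad, forces in N, time in s.
With the tool pointing down it reaches from about 350 to 900 mm from the base axis. Payload 19.9 kg.
Tool frame: the origin (TCP) lies at the very end of the fingers, on their centre line; the grasp point (between the pads) lies 19 mm behind it; z points along the fingers, x is the direction in which the jaws open and shut, and the axes are right-handed (so a half turn about z gives the same grasp; the last joint's range is limited). The gripper opens to 85 mm and grips with 20 to 120 N. Pads are 22 mm wide; open, the fingers measure 114 mm over their backs; the gripper's body (76 mm by 85 mm) begins 54 mm behind the grasp point. The pads swing forward as they close: fully open they stand 13 mm farther back than shut.
Start: joints at [1.266, 0.417, -0.01, 1.614, 0.005, 1.111, -0.053], TCP at [162.964, -603.359, 210.06] pointing down, gripper open.
Joint ranges: [-2.81, 2.81], [-0.39, 2.02], [-1.27, 1.25], [0.06, 2.57], [-1.19, 4.33], [0.19, 2], [-2.82, 2.82]. Speed limits (rad/s): [1.89, 1.89, 2.39, 2.39, 3.01, 3.01, 3.01].

### API

Orientations are given as a unit quaternion [w, x, y, z].
In Python, from station import get_state, get_image, get_calibration, job_done gives the robot as it stands.
- The arm moves only by the tool step_arm, never from a script. Its argument "targets" is a list of rows, each a list of 3 entries, a list of its own where there are three numbers: the shift along the tool's x, y, z in units of 30 mm (1.0 is 30 mm), then the turn about the tool's z in units of 8 degrees (1.0 is 8 degrees), then the gripper's target within -1 to 1 (shut at 1, half-way at 0, fully open at -1). A call has 1 to 12 rows; each row shifts and turns the pose as measured when the row begins, along the tool's axes as they then stand; what a row does not reach is not made up. A row lasts 1/10 s, in which the tool goes at most 50 mm and 8.59 degrees, less where a joint would pass 70% of its speed; a pose out of reach is approached as far as the arm can. A call is refused whole if a number of a shift passes 1 or a number of a turn 1, either way. A call with a gripper value outside its range is refused whole. The fingers move at their own pace and stop on an object; "squeeze" is the grip in N (left out, the last holds). Time passes only in rows, so rows that do not move let the fingers close. It gives the time, the measured TCP pose, the force and the opening at its end, in the units of the state.
- get_state(): the state, without advancing time (a new reading comes with each control period).
- get_image(name): name is "side" or "top"; returns (picture, depth): 384x512x3 uint8, red, green, blue; 384x512 float32, mm along the optical axis (not along the pixel's ray), 0 where there is no reading.
- get_calibration(name): a dict with "vfov" (degrees; the focal length in pixels is half the picture's height over the tangent of half this angle, whatever the lens; pixels are square), "cx", "cy" (the principal point, pixels), "R" (3x3) and "t" (3): a world point X has camera coordinates R X + t. Camera axes: x right, y down, z forward; pixel columns grow to the right and rows downward; lengths in mm; the calibration is good to about 2 mm. A picture is of the moment at which its call begins. get_calibration takes no time and is no camera call.
- job_done(): hands the job in, once; it reports no verdict.
The state is a dict: "time": time; "joint_pos": joint angles; "qvel": joint speeds; "joint_torque": joint torques, N m; "eef_pos": TCP position; "tool_rot": TCP orientation; "wrist_force": force on the tool from outside, world axes, zero at the start; "wrist_torque": the same for the moment, N m; "grip_width": finger opening in mm.
Only numpy, scipy, OpenCV 4.12 (cv2) and the standard library are available. Lean on these libraries where they do the work, as an engineer would, in place of code of your own. Each camera call takes 0.05 s, during which the arm holds its last target. There are 200 camera calls.

## Working session

There is one attempt and no reset: what is moved stays moved. The work goes in short steps, Python scripts to look and compute and a tool call to move; the robot and the scene stay as the last step left them, time stands still between calls to the robot, and variables do not carry over. Pictures are saved under pics/ and viewed, about 8 in all and at most 12, crops included, and the job is handed in when it is done.

Besides the shell and the picture viewer there is one more tool, called after "Emit:" by a JSON object that holds its "method" and its "body", one argument or row to a line. step_arm: Moves the arm, as the interface text tells. Its arguments: {"type":"object","properties":{"targets":{"type":"array","items":{"type":"array"}},"squeeze":{"type":"number"}},"required":["targets"]}

```bash
mkdir -p pics
cat > h.py <<'E'
import numpy as np, cv2
from station import *
def cam(n):
    c=get_calibration(n); f=192/np.tan(np.radians(c["vfov"])/2)
    return f,c["cx"],c["cy"],np.array(c["R"]),np.array(c["t"]).ravel()
def snap(n):
    p,d=get_image(n); np.savez(f"{n}.npz",p=p,d=d); return p,d
def cloud(n,d):
    f,cx,cy,R,t=cam(n); v,u=np.mgrid[:d.shape[0],:d.shape[1]]
    P=np.stack([(u-cx)/f*d,(v-cy)/f*d,d],-1); return (P-t)@R
def ray(n,u,v,z):
    f,cx,cy,R,t=cam(n); o=-R.T@t; r=R.T@np.array([(u-cx)/f,(v-cy)/f,1]); return o+r*(z-o[2])/r[2]
def proj(n,X):
    f,cx,cy,R,t=cam(n); c=R@np.array(X,float)+t; return f*c[0]/c[2]+cx,f*c[1]/c[2]+cy
E
python3 - <<'E'
from h import *
for n in("top","side"):
    p,d=snap(n); cv2.imwrite(f"pics/{n}0.png",cv2.resize(p[:,:,::-1],(800,600)))
    f,cx,cy,R,t=cam(n); print(n,f,cx,cy,-R.T@t,R[2])
s=get_state(); print({k:np.round(v,3) for k,v in s.items()})
E
```

```text
top 460.3517068773606 254.90469598632782 187.95088802079616 [ 285.01414122  225.86999817 1674.11352748] [ 1.49366738e-01 -9.69378502e-04 -9.88781390e-01]
side 397.8836429848173 259.08727682468873 192.98670862867604 [ 580.48188332 -956.31322828  679.46788868] [-0.04832122  0.88379852 -0.4653657 ]
{'time': np.float64(0.1), 'joint_pos': array([ 1.266,  0.418, -0.01 ,  1.614,  0.005,  1.111, -0.053]), 'qvel': array([-0.001, -0.001,  0.002, -0.001,  0.   ,  0.001, -0.001]), 'joint_torque': array([ 3.0000e-03, -8.6582e+01,  6.8100e-01, -4.3564e+01,  1.9000e-02,
        5.0000e-03,  0.0000e+00]), 'eef_pos': array([ 162.876, -603.064,  209.54 ]), 'tool_rot': array([-0.   ,  0.794, -0.608, -0.   ]), 'wrist_force': array([ 0.332,  0.222, -0.778]), 'wrist_torque': array([-0.011,  0.037,  0.017]), 'grip_width': np.float64(85.356)}
```

View pics/top0.png

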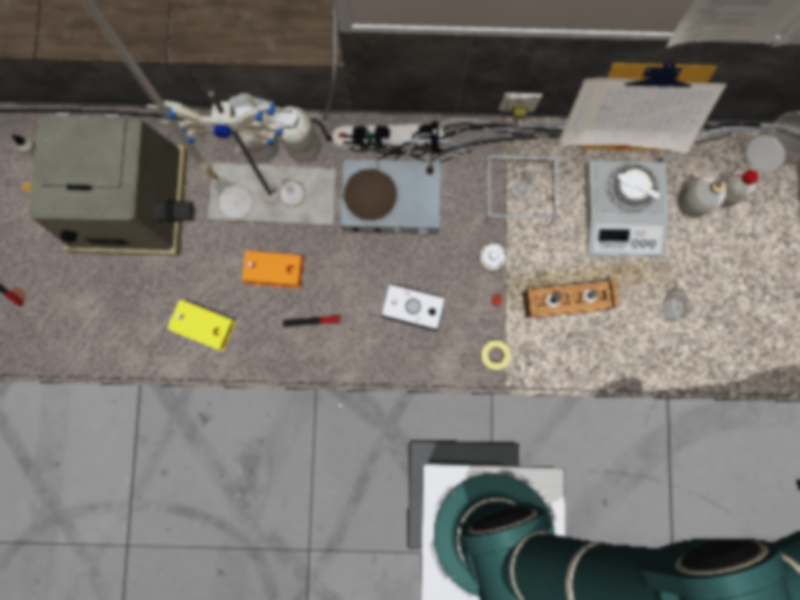

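View pics/side0.png

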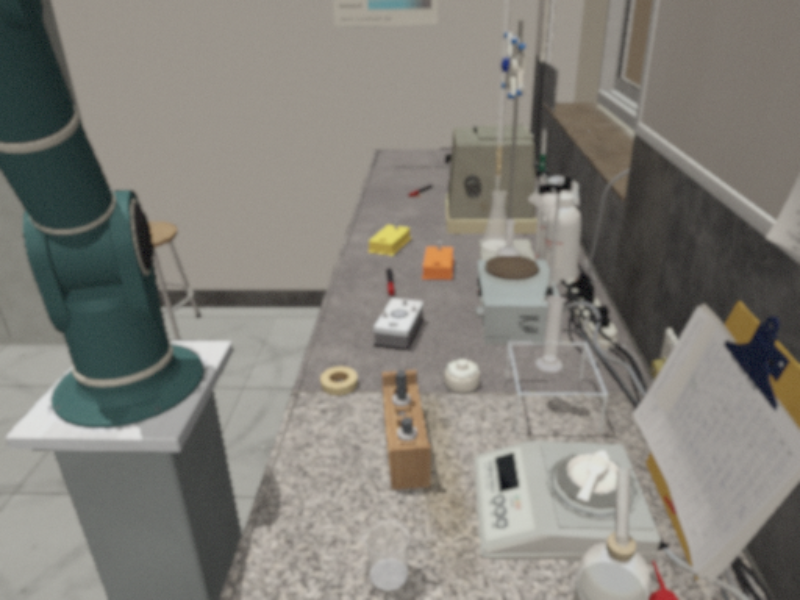

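Top view (800-px picture): two rods in the rack, at (553,299), the taller handle (side (402,385)), and at (590,295), the short one (side (405,428)). The silver cell is at (413,307), with a dark hole at about (432,311). The orange (272,268) and yellow (200,325) blocks are look-alikes. Next: close crops and measurements.

Run:
```python
from h import *
T=np.load("top.npz");S=np.load("side.npz")
def crop(p,u0,v0,w,h,k): return cv2.resize(p[v0:v0+h,u0:u0+w,::-1],(w*k,h*k),interpolation=cv2.INTER_CUBIC)
a=crop(T['p'],235,170,60,48,6); b=crop(T['p'],330,170,72,48,6); c=crop(S['p'],225,180,60,140,4); 
im=np.zeros((600,800,3),np.uint8); im[:288,:360]=a; im[300:588,:432]=b; im[:560,500:740]=c
cv2.imwrite("pics/crop1.png",im)
C=cloud("side",S['d']); D=cloud("top",T['d'])
for nm,A,p in(("side",C,S['p']),("top",D,T['p'])):
    for q,(lo,hi) in {"cell":((370,0),(600,240)),"rack":((330,-420),(600,-100))}.items():
        m=(A[...,0]>lo[0])&(A[...,0]<hi[0])&(A[...,1]>lo[1])&(A[...,1]<hi[1])&(A[...,2]>30)&(A[...,2]<130)
        P=A[m]; print(nm,q,len(P), P.min(0).round(),P.max(0).round(),np.histogram(P[:,2],range(30,131,5))[0])
        if q=="cell": 
            P=P[(P[:,2]>38)&(P[:,2]<52)]; print(np.median(P,0), cv2.minAreaRect(P[:,:2].astype(np.float32)))
        else:
            Q=P[P[:,2]>95]; print("tall",Q.mean(0),len(Q))
for n,u,v,z in(("top",553,299,112),("top",590,295,78),("top",432,311,46),("top",393,301,58)): print(n,ray(n,u*.64,v*.64,z).round(1))
```

```text
side cell 499 [458. 121.  30.] [552. 240.  61.] [ 44  46  70 294  31  12   2   0   0   0   0   0   0   0   0   0   0   0
   0   0]
[504.95743693 175.0091266   46.85257756] ((503.562744140625, 186.99029541015625), (120.34651184082031, 71.3120346069336), 76.55806732177734)
side rack 1796 [ 492. -420.   30.] [ 573. -100.  115.] [ 82  87  90  81 157 579 196 150 110 123  43  24  12  10  16   8  28   0
   0   0]
tall [ 526.45119672 -126.42414622  106.80342375] 62
top cell 609 [458.   3.  30.] [549. 239.  60.] [  8  41 216 251  82  11   0   0   0   0   0   0   0   0   0   0   0   0
   0   0]
[504.88346495 186.97609808  45.4966293 ] ((504.24468994140625, 187.91612243652344), (119.10423278808594, 71.53610229492188), 76.8432388305664)
top rack 784 [ 494. -419.   31.] [ 575. -100.  117.] [  8   5  12  63 203 241  86  35  40  31  20  10   1   2   3  11  10   3
   0   0]
tall [ 525.07008429 -122.1696207   108.48956814] 29
top [ 518.1 -115.6  112. ]
top [ 534.5 -206.3   78. ]
top [493.  146.4  46. ]
top [512.  235.8  58. ]
```

View pics/crop1.png

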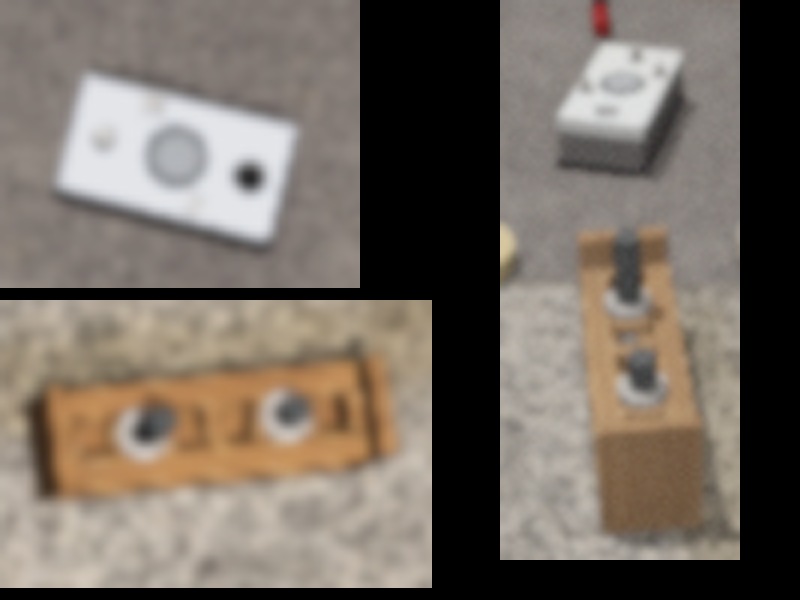

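The crop confirms the choice. The long rod is the tall handle at the left end of the rack in the top view. The cell's dark hole is at crop (249,177) and its post at (104,138).

```bash
cat > m.py <<'E'
from h import *
def refine(p,u,v,r,lo=True):
    g=cv2.cvtColor(p,cv2.COLOR_RGB2GRAY).astype(float); vv,uu=np.mgrid[:g.shape[0],:g.shape[1]]
    w=np.where((uu-u)**2+(vv-v)**2<r*r,np.clip((150-g),0,None) if lo else np.clip(g-165,0,None),0)
    return (w*uu).sum()/w.sum(),(w*vv).sum()/w.sum()
E
python3 - <<'E'
from m import *
T=np.load("top.npz");S=np.load("side.npz")
h=refine(T['p'],235+249/6-.4,170+177/6-.4,6); print("hole top",h,ray("top",*h,46))
hs=refine(S['p'],225+(607-500)/4-.4,180+111/4-.4,4); print("hole side",hs,ray("side",*hs,46))
print("post top",ray("top",235+104/6-.4,170+138/6-.4,58)," window",ray("top",235+176/6-.4,170+156/6-.4,46))
for nm,x,y in(("long",146,432),("short",287,414)):print(nm,"collar top",ray("top",330+x/6-.4,170+(y-300)/6-.4,62))
print("collar side long",ray("side",225+128/4-.4,180+302/4-.4,62),"short",ray("side",225+142/4-.4,180+388/4-.4,62))
# handle axis
D=cloud("side",S['d']);m=(D[...,0]>500)&(D[...,0]<555)&(D[...,1]>-160)&(D[...,1]<-90)&(D[...,2]>70)&(D[...,2]<120)&(S['p'].sum(-1)<270)
for z in(75,85,95,105,113):
    q=D[m&(abs(D[...,2]-z)<5)]; print(z,len(q),q.mean(0).round(1) if len(q) else '',q[:,0].min().round(1),q[:,0].max().round(1))
# rack footprint
D=cloud("top",T['d']); hsv=cv2.cvtColor(T['p'],cv2.COLOR_RGB2HSV)
m=(D[...,0]>470)&(D[...,0]<600)&(D[...,1]>-300)&(D[...,1]<-40)&(D[...,2]>48)&(D[...,2]<64)
print("rack",cv2.minAreaRect(D[m][:,:2].astype(np.float32)))
s=get_state();from scipy.spatial.transform import Rotation as R
q=s['tool_rot'];print(R.from_quat([q[1],q[2],q[3],q[0]]).as_matrix().round(3))
E
```

```text
hole top (np.float64(276.14921780986765), np.float64(199.07220216606498)) [492.8748008  147.54416831  46.        ]
hole side (np.float64(nan), np.float64(nan)) [nan nan nan]
post top [512.20706494 234.38847837  58.        ]  window [504.21411504 191.36184619  46.        ]
long collar top [ 524.7151649  -126.60261341   62.        ]
short collar top [ 537.65873684 -210.05255862   62.        ]
collar side long [ 525.00892779 -126.5692555    62.        ] short [ 537.54285812 -211.20288276   62.        ]
75 17 [ 526.  -129.3   75.1] 518.7 534.0
85 23 [ 526.4 -129.5   85.1] 518.9 534.1
95 22 [ 525.5 -128.2   94.8] 516.3 534.4
105 21 [ 526.7 -128.6  103.6] 519.4 534.5
113 2 [ 528.6 -131.3  110.6] 525.0 532.3
rack ((531.9351806640625, -162.86245727539062), (60.93968963623047, 194.3879852294922), 7.390164375305176)
[[ 0.261 -0.965 -0.   ]
 [-0.965 -0.261  0.001]
 [-0.001  0.    -1.   ]]m.py:5: RuntimeWarning: invalid value encountered in scalar divide
  return (w*uu).sum()/w.sum(),(w*vv).sum()/w.sum()
```

Both cameras agree:

| Item | Position (x, y) mm | Check |
|---|---|---|
| Long rod axis | (525, −126.5), upright | short rod 85 mm away along the row |
| Cover hole | (493, 147.5) | 89 mm from the post |

Plan: turn the jaws perpendicular to the row first.

Emit:
{"method": "step_arm", "body": {
  "targets": [
    [[0, 0, 0], -1, -1],
    [[0, 0, 0], -1, -1],
    [[0, 0, 0], -1, -1],
    [[0, 0, 0], -1, -1],
    [[0, 0, 0], -1, -1],
    [[0, 0, 0], -1, -1],
    [[0, 0, 0], -1, -1],
    [[0, 0, 0], -1, -1],
    [[0, 0, 0], -1, -1],
    [[0, 0, 0], -1, -1],
    [[0, 0, 0], -0.4, -1],
    [[0, 0, 0], 0, -1]
  ],
  "squeeze": 50
}}

```text
time: 1.3
eef_pos: [162.1, -600.5, 205.0]
tool_rot: [-0.005, 0.995, 0.103, -0.001]
wrist_force: [0.1, -0.4, 0.4]
grip_width: 85.4
```

```bash
cat > go.py <<'E'
import sys
from h import *
from scipy.spatial.transform import Rotation as R
s=get_state();q=s['tool_rot'];M=R.from_quat([q[1],q[2],q[3],q[0]]).as_matrix();e=np.array(s['eef_pos'])
print("t",s['time'],"tcp",e.round(1),"xang",np.degrees(np.arctan2(M[1,0],M[0,0])).round(1),"tilt",np.degrees(np.arccos(-M[2,2])).round(2),"F",np.round(s['wrist_force'],1),"w",round(float(s['grip_width']),1),"j7",round(s['joint_pos'][6],2))
for a in sys.argv[1:]:
    X=np.array(eval(a),float); print(a,"units tool:",((X-e)@M/30).round(3))
E
python3 go.py "[525,-126.5,200]"
```

```text
t 1.3 tcp [ 162.1 -600.5  205. ] xang 11.8 tilt 0.55 F [ 0.1 -0.4  0.4] w 85.4 j7 1.35
[525,-126.5,200] units tool: [ 15.07  -12.995   0.279]
```

Emit:
{"method": "step_arm", "body": {
  "targets": [
    [[0.95, -0.82, 0], 0.2, -1],
    [[0.95, -0.82, 0], 0.2, -1],
    [[0.95, -0.82, 0], 0, -1],
    [[0.95, -0.82, 0], 0, -1],
    [[0.95, -0.82, 0], 0, -1],
    [[0.95, -0.82, 0], 0, -1],
    [[0.95, -0.82, 0], 0, -1],
    [[0.95, -0.82, 0], 0, -1],
    [[0.95, -0.82, 0], 0, -1],
    [[0.95, -0.82, 0], 0, -1],
    [[0.95, -0.82, 0], 0, -1],
    [[0.95, -0.82, 0], 0, -1]
  ]
}}

```text
time: 2.5
eef_pos: [465.1, -250.7, 205.5]
tool_rot: [-0.005, 0.999, 0.054, -0.002]
wrist_force: [0.3, -0.8, 0.0]
grip_width: 85.3
```

```bash
python3 go.py "[525,-126.5,190]"
```

```text
t 2.5 tcp [ 465.1 -250.7  205.5] xang 6.2 tilt 0.64 F [ 0.3 -0.8  0. ] w 85.3 j7 0.41
[525,-126.5,190] units tool: [ 2.434 -3.894  0.547]
```

Emit:
{"method": "step_arm", "body": {
  "targets": [
    [[0.6, -0.95, 0.1], -0.1, -1],
    [[0.6, -0.95, 0.1], -0.1, -1],
    [[0.6, -0.95, 0.1], 0, -1],
    [[0.4, -0.7, 0.1], 0, -1],
    [[0.2, -0.3, 0.1], 0, -1],
    [[0, 0, 0], 0, -1],
    [[0, 0, 0], 0, -1]
  ]
}}

```text
time: 3.2
eef_pos: [526.1, -118.0, 190.4]
tool_rot: [-0.006, 0.998, 0.065, -0.002]
wrist_force: [-0.2, -0.6, -0.9]
grip_width: 85.2
```

```bash
python3 go.py "[525,-126.5,190]" "[525,-126.5,67]"
```

```text
t 3.2 tcp [ 526.1 -118.   190.4] xang 7.4 tilt 0.73 F [-0.2 -0.6 -0.9] w 85.2 j7 0.12
[525,-126.5,190] units tool: [-0.073  0.277  0.01 ]
[525,-126.5,67] units tool: [-0.058  0.327  4.11 ]
```

Emit:
{"method": "step_arm", "body": {
  "targets": [
    [[-0.05, 0.3, 0.2], 0, -1],
    [[0, 0, 0.8], 0, -1],
    [[0, 0, 0.8], 0, -1],
    [[0, 0, 0.8], 0, -1],
    [[0, 0, 0], 0, -1]
  ]
}}

```text
time: 3.7
eef_pos: [523.4, -136.8, 109.2]
tool_rot: [-0.004, 0.998, 0.059, -0.002]
wrist_force: [-0.7, -0.3, -0.2]
grip_width: 85.8
```

```bash
python3 go.py "[525,-126.5,67]"
python3 - <<'E'
from h import *
im=[]
p,d=snap("side"); q=p[180:300,200:310,::-1]; cv2.imwrite("pics/c2.png",cv2.resize(q,None,fx=5,fy=5,interpolation=2))
E
```

```text
t 3.7 tcp [ 523.4 -136.8  109.2] xang 6.7 tilt 0.53 F [-0.7 -0.3 -0.2] w 85.8 j7 0.08
[525,-126.5,67] units tool: [ 0.1   -0.322  1.408]
```

View pics/c2.png

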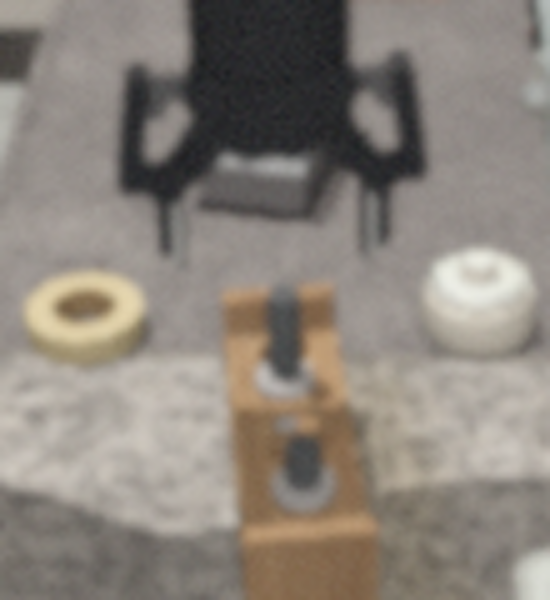

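Side view: open fingertips at crop (166,250) and (375,248), handle top at (285,290). I'll check this against the TCP reading.

```bash
python3 go.py "[525,-126.5,67]"
python3 - <<'E'
from h import *
for x,y in((166,252),(384,245),(362,250)):
    print([ray("side",200+x/5-.4,180+y/5-.4,z).round(1) for z in (110,122)])
for X in([523,-136,109],[525,-126.5,112]):
    u,v=proj("side",X); print(X,(u-200)*5,(v-180)*5)
S=np.load("side.npz"); D=cloud("side",S['d']); m=(D[...,0]>440)&(D[...,0]<620)&(D[...,1]>-200)&(D[...,1]<-60)&(D[...,2]>115)&(D[...,2]<200)&(S['p'].sum(-1)<200)
q=D[m]; print(len(q),np.percentile(q,[2,25,50,75,98],axis=0).round(0))
for z in(125,140,155,180):
    r=D[m&(abs(D[...,2]-z)<7)]; print(z,len(r),r[r[:,0]<525].mean(0).round(0),r[r[:,0]>525].mean(0).round(0))
E
```

```text
t 3.75 tcp [ 524.2 -137.   110.8] xang 6.7 tilt 0.46 F [ 1.4 -0.7  0.3] w 85.8 j7 0.08
[525,-126.5,67] units tool: [ 0.072 -0.332  1.461]
[array([461.6, -83.3, 110. ]), array([ 464.1, -101.7,  122. ])]
[array([575.6, -75.2, 110. ]), array([575.7, -93.7, 122. ])]
[array([564.2, -80.1, 110. ]), array([564.5, -98.6, 122. ])]
[523, -136, 109] 275.84808305088615 310.40289885674497
[525, -126.5, 112] 280.66283471394684 294.6350436830258
135 [[ 457. -158.  184.]
 [ 471. -153.  192.]
 [ 486. -144.  195.]
 [ 575. -140.  198.]
 [ 590. -128.  200.]]
125 0 [nan nan nan] [nan nan nan]
140 0 [nan nan nan] [nan nan nan]
155 0 [nan nan nan] [nan nan nan]
180 10 [ 471. -150.  184.] [ 573. -141.  185.]<stdin>:9: RuntimeWarning: Mean of empty slice.
  ret = um.true_divide(
```

Run:
```python
from h import *
S=np.load("side.npz");D=cloud("side",S['d'])
for c in (233,234,274,277):
    for r in range(216,240,3): print(c,r,D[r,c].round(0),S['p'][r,c])
p,d=snap("top"); u,v=[int(t) for t in proj("top",[525,-130,110])]; print(u,v)
q=p[v-50:v+50,u-65:u+65,::-1]; cv2.imwrite("pics/c3.png",cv2.resize(q,None,fx=6,fy=6,interpolation=2))
```

```text
233 216 [ 473. -152.  194.] [41 41 45]
233 219 [ 474. -156.  188.] [43 45 44]
233 222 [ 472. -149.  176.] [79 78 78]
233 225 [ 472. -148.  167.] [83 84 81]
233 228 [ 471. -149.  159.] [83 81 82]
233 231 [440.  77.   2.] [126 121 117]
233 234 [442.  61.   1.] [151 145 140]
233 237 [443.  47.  -1.] [148 141 137]
234 216 [ 476. -154.  196.] [39 41 42]
234 219 [ 476. -156.  189.] [52 53 53]
234 222 [ 475. -151.  177.] [108 107 104]
234 225 [ 474. -149.  167.] [111 111 108]
234 228 [ 474. -148.  158.] [112 110 108]
234 231 [443.  77.   2.] [134 130 128]
234 234 [445.  60.   2.] [149 142 139]
234 237 [446.  47.  -0.] [150 142 139]
274 216 [ 570. -143.  189.] [46 48 48]
274 219 [ 570. -138.  178.] [109 107 106]
274 222 [ 570. -142.  172.] [121 121 118]
274 225 [ 570. -142.  164.] [119 119 117]
274 228 [ 570. -144.  156.] [124 122 120]
274 231 [567.  82.  -0.] [137 133 128]
274 234 [568.  63.   1.] [145 139 135]
274 237 [568.  51.  -2.] [150 144 140]
277 216 [ 577. -142.  189.] [48 48 49]
277 219 [ 577. -135.  176.] [80 77 76]
277 222 [ 577. -136.  168.] [90 87 85]
277 225 [ 577. -135.  159.] [88 84 82]
277 228 [ 577. -135.  151.] [120 116 112]
277 231 [577.  79.   1.] [150 143 138]
277 234 [577.  65.  -0.] [150 143 139]
277 237 [577.  46.   1.] [154 148 143]
357 189
```

View pics/c3.png

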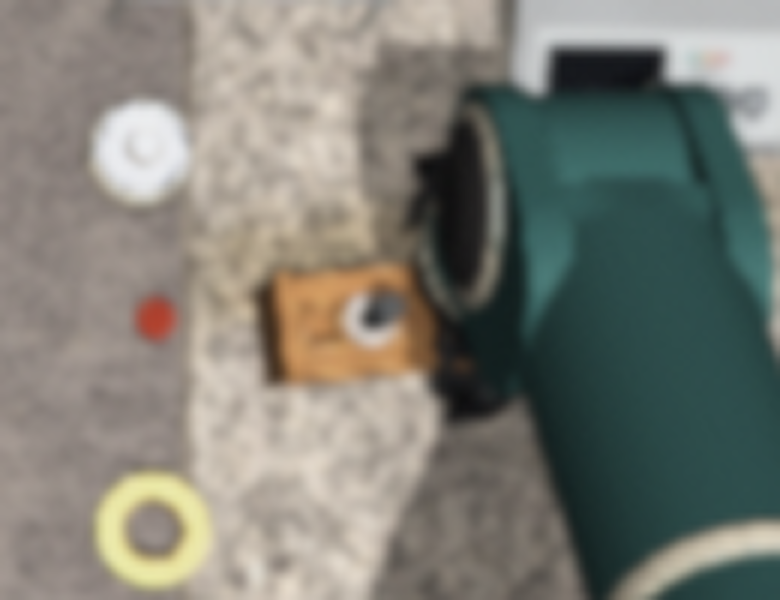

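Top view: the wrist hides the gripper, but the rod is seen undisturbed at (375,312). The side depth puts the fingertips about 25 mm higher than the TCP implies, so I'll check the gripper's body before descending.

```bash
python3 go.py
python3 - <<'E'
from h import *
p,d=snap("side"); D=cloud("side",d)
for c in (245,255,262):
    for r in range(180,216,4): print(c,r,D[r,c].round(0),p[r,c].sum())
E
```

```text
t 3.8 tcp [ 525.1 -136.6  112. ] xang 6.7 tilt 0.41 F [ 0.2 -0.9  0.8] w 85.8 j7 0.08
245 180 [ 507. -170.  298.] 117
245 184 [ 507. -168.  287.] 110
245 188 [ 506. -168.  277.] 127
245 192 [ 506. -168.  267.] 114
245 196 [ 504. -149.  246.] 117
245 200 [ 503. -149.  236.] 127
245 204 [ 504. -157.  230.] 126
245 208 [ 503. -156.  219.] 179
245 212 [475. 131.  38.] 460
255 180 [ 529. -173.  299.] 118
255 184 [ 529. -172.  289.] 132
255 188 [ 529. -173.  280.] 125
255 192 [ 529. -174.  270.] 123
255 196 [ 527. -146.  245.] 122
255 200 [ 526. -147.  235.] 125
255 204 [ 526. -147.  224.] 130
255 208 [ 526. -147.  213.] 173
255 212 [507. 126.  42.] 528
262 180 [ 544. -168.  297.] 118
262 184 [ 544. -166.  286.] 130
262 188 [ 544. -168.  277.] 108
262 192 [ 544. -170.  268.] 126
262 196 [ 543. -146.  245.] 131
262 200 [ 543. -156.  240.] 127
262 204 [ 543. -150.  226.] 127
262 208 [ 542. -142.  211.] 171
262 212 [529. 137.  35.] 285
```

Emit:
{"method": "step_arm", "body": {
  "targets": [
    [[0, -0.3, 0.5], 0.1, -1],
    [[0, 0, 0.4], 0, -1],
    [[0, 0, 0], 0, -1],
    [[0, 0, 0], 0, -1],
    [[0, 0, 0], 0, -1]
  ]
}}

```text
time: 4.35
eef_pos: [527.3, -129.7, 89.9]
tool_rot: [-0.002, 0.999, 0.051, 0.003]
wrist_force: [0.3, 0.8, -0.3]
grip_width: 85.7
```

```bash
python3 go.py "[525,-126.5,67]"
python3 - <<'E'
from h import *
p,d=snap("side"); D=cloud("side",d); q=p[190:270,210:300,::-1]; cv2.imwrite("pics/c4.png",cv2.resize(q,None,fx=7,fy=7,interpolation=2))
for lo,hi in((440,500),(545,610)):
  for z in range(75,180,8):
    m=(D[...,0]>lo)&(D[...,0]<hi)&(D[...,1]>-170)&(D[...,1]<-90)&(abs(D[...,2]-z)<4)&(np.arange(384)[:,None]<270); q=D[m]
    if len(q): print(z,len(q),q.mean(0).round(),q[:,0].min().round(),q[:,0].max().round())
E
python3 go.py
```

```text
t 4.35 tcp [ 527.3 -129.7   89.9] xang 5.9 tilt 0.45 F [ 0.3  0.8 -0.3] w 85.7 j7 0.03
[525,-126.5,67] units tool: [-0.072 -0.112  0.764]
131 10 [ 480. -143.  132.] 474.0 484.0
139 16 [ 479. -142.  139.] 472.0 485.0
147 20 [ 479. -141.  147.] 472.0 485.0
155 14 [ 478. -142.  155.] 473.0 483.0
163 10 [ 477. -144.  163.] 468.0 483.0
171 35 [ 473. -144.  172.] 457.0 486.0
179 60 [ 473. -141.  179.] 455.0 494.0
131 10 [ 574. -133.  132.] 570.0 580.0
139 16 [ 577. -132.  139.] 570.0 582.0
147 18 [ 576. -132.  147.] 570.0 582.0
155 17 [ 576. -132.  155.] 570.0 582.0
163 11 [ 574. -133.  163.] 570.0 582.0
171 29 [ 582. -134.  172.] 568.0 599.0
179 65 [ 581. -129.  179.] 561.0 599.0
t 4.4 tcp [ 527.5 -129.7   90. ] xang 5.9 tilt 0.46 F [ 0.3 -0.4 -0.3] w 85.1 j7 0.03
```

View pics/c4.png

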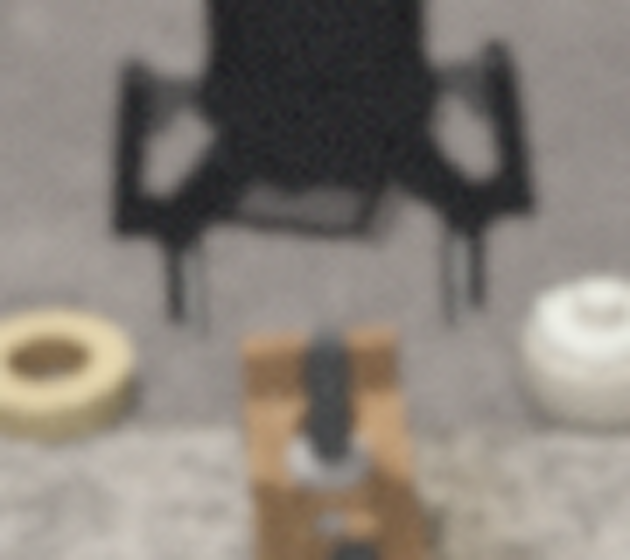

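Fingers straddle the handle: tips at crop (178,318) and (475,303), handle at (328,390). The lateral centre measures (527,−127), which is good. The tips look about 24 mm higher than expected, so I'll descend to the nominal height, half-close and measure again.

Emit:
{"method": "step_arm", "body": {
  "targets": [
    [[-0.06, -0.05, 0.4], 0, -1],
    [[0, 0, 0.35], 0, 0],
    [[0, 0, 0], 0, 0],
    [[0, 0, 0], 0, 0],
    [[0, 0, 0], 0, 0],
    [[0, 0, 0], 0, 0]
  ]
}}

```text
time: 5.0
eef_pos: [525.6, -128.4, 65.7]
tool_rot: [-0.002, 0.999, 0.051, 0.004]
wrist_force: [-0.6, -0.3, 0.4]
grip_width: 42.6
```

```bash
cat > tip.py <<'E'
from h import *
p,d=snap("side"); D=cloud("side",d)
for z in range(60,180,6):
    m=(D[...,0]>455)&(D[...,0]<600)&(D[...,1]>-155)&(D[...,1]<-100)&(abs(D[...,2]-z)<3)&(np.arange(384)[:,None]<275)
    q=D[m]
    if len(q): print(z,len(q),np.unique((q[:,0]/6).round()*6).astype(int),q[:,1].mean().round())
E
python3 go.py; python3 tip.py
```

```text
t 5.0 tcp [ 525.6 -128.4   65.7] xang 5.9 tilt 0.46 F [-0.6 -0.3  0.4] w 42.6 j7 0.01
60 106 [498 504 510 516 522 528 534 540 546 552 558] -129.0
66 31 [510 516 522 528 534 540] -128.0
72 13 [516 522 528 534] -129.0
78 13 [516 522 528 534] -128.0
84 13 [516 522 528 534] -129.0
90 14 [516 522 528 534 552] -129.0
96 30 [492 498 504 516 522 528 534 546 552 558] -133.0
102 37 [492 498 504 516 522 528 534 546 552 558] -132.0
108 38 [492 498 504 522 528 534 546 552 558] -132.0
114 43 [492 498 504 516 522 528 534 546 552 558] -130.0
120 23 [492 498 504 546 552 558] -136.0
126 23 [492 498 504 546 552 558] -136.0
132 25 [480 486 492 498 504 552 558 564] -138.0
138 54 [474 480 486 492 498 504 546 552 558 564 570 576] -137.0
144 91 [474 480 486 492 498 504 546 552 558 564 570 576 582] -133.0
150 44 [468 474 480 492 498 504 546 552 558 570 576 582] -134.0
156 53 [468 474 480 498 504 510 546 552 570 576 582] -138.0
162 77 [468 474 480 498 504 510 516 522 528 534 540 546 552 570 576 582] -138.0
168 71 [462 468 474 498 504 510 516 522 528 534 540 546 552 570 576 582 588] -140.0
174 76 [462 468 474 480 498 504 510 516 522 528 534 540 546 552 570 576 582 588] -140.0
```

The half-open tips are at z≈92 by vision, measured beside the handle itself (62–113). The TCP reading says 66, so it is about 20 mm low in z. I'll trust vision and descend in small steps with force checks.

Emit:
{"method": "step_arm", "body": {
  "targets": [
    [[0, -0.03, 0.2], 0, 0],
    [[0, 0, 0.2], 0, 0],
    [[0, 0, 0.1], 0, 0],
    [[0, 0, 0], 0, 0],
    [[0, 0, 0], 0, 0]
  ]
}}

```text
time: 5.55
eef_pos: [525.7, -127.4, 49.4]
tool_rot: [-0.002, 0.999, 0.051, 0.004]
wrist_force: [-0.2, -0.7, 0.1]
grip_width: 42.6
```

```bash
python3 go.py; python3 tip.py|head -14
```

```text
t 5.55 tcp [ 525.7 -127.4   49.4] xang 5.9 tilt 0.47 F [-0.2 -0.7  0.1] w 42.6 j7 -0.01
60 102 [498 504 510 516 522 528 534 540 546 552 558] -130.0
66 29 [510 516 522 528 534] -129.0
72 10 [522 528 534] -130.0
78 24 [498 504 516 522 528 534 546 552 558] -131.0
84 37 [492 498 504 516 522 528 534 546 552 558] -132.0
90 37 [492 498 504 522 528 534 546 552 558] -133.0
96 38 [492 498 504 516 522 528 534 546 552 558] -132.0
102 36 [492 498 504 516 522 528 534 546 552 558] -132.0
108 41 [492 498 504 516 522 528 534 546 552 558] -131.0
114 40 [480 486 492 498 522 528 534 546 552 558 564] -129.0
120 42 [474 480 486 492 498 504 552 558 564 570 576] -137.0
126 83 [474 480 486 492 498 504 546 552 558 564 570 576 582] -133.0
132 56 [474 480 492 498 504 546 552 558 564 570 576 582] -133.0
138 51 [468 474 480 498 504 510 546 552 558 570 576 582] -137.0
```

Tips are at about 76, so closed they grip the handle near mid-height. There is no contact force. Now I close.

Emit:
{"method": "step_arm", "body": {
  "targets": [
    [[0, 0, 0.08], 0, 0],
    [[0, 0, 0], 0, 1],
    [[0, 0, 0], 0, 1],
    [[0, 0, 0], 0, 1],
    [[0, 0, 0], 0, 1],
    [[0, 0, 0], 0, 1],
    [[0, 0, 0], 0, 1]
  ],
  "squeeze": 60
}}

```text
time: 6.3
eef_pos: [525.9, -127.5, 47.3]
tool_rot: [-0.001, 0.999, 0.051, 0.004]
wrist_force: [-0.7, 0.3, -0.6]
grip_width: 16.9
```

```bash
python3 go.py
```

```text
t 6.3 tcp [ 525.9 -127.5   47.3] xang 5.9 tilt 0.49 F [-0.7  0.3 -0.6] w 16.9 j7 -0.01
```

Width is 17 mm, so the handle (d18) is held. I lift 90 mm.

Emit:
{"method": "step_arm", "body": {
  "targets": [
    [[0, 0, -0.3], 0, 1],
    [[0, 0, -0.5], 0, 1],
    [[0, 0, -0.6], 0, 1],
    [[0, 0, -0.6], 0, 1],
    [[0, 0, -0.6], 0, 1],
    [[0, 0, -0.6], 0, 1],
    [[0, 0, -0.3], 0, 1],
    [[0, 0, 0], 0, 1],
    [[0, 0, 0], 0, 1]
  ]
}}

```text
time: 7.2
eef_pos: [525.3, -127.5, 163.6]
tool_rot: [-0.001, 0.999, 0.052, 0.006]
wrist_force: [0.9, 0.1, -0.6]
grip_width: 16.3
```

```bash
python3 go.py "[494,140,150]"
python3 - <<'E'
from h import *
p,d=snap("side"); q=p[140:290,200:310,::-1]; cv2.imwrite("pics/c5.png",cv2.resize(q,None,fx=4,fy=4,interpolation=2))
E
```

```text
t 7.2 tcp [ 525.3 -127.5  163.6] xang 5.9 tilt 0.66 F [ 0.9  0.1 -0.6] w 16.3 j7 0.09
[494,140,150] units tool: [-0.118 -8.975  0.46 ]
```

View pics/c5.png

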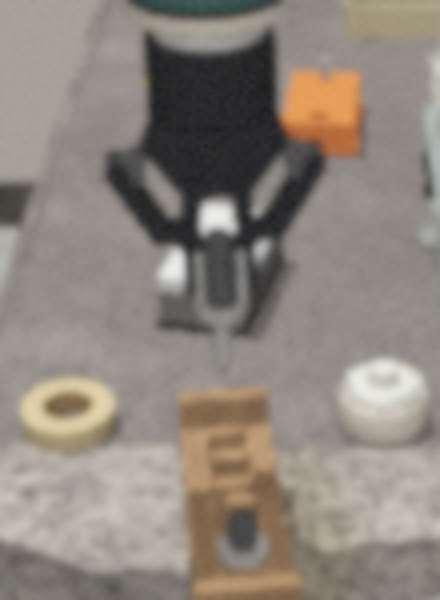

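The rod is lifted clear: collar at crop (220,318), tip at (223,370), and the short rod is still in the rack. I carry it to above the cell.

Emit:
{"method": "step_arm", "body": {
  "targets": [
    [[0, -0.5, 0], 0, 1],
    [[-0.02, -0.85, 0], 0, 1],
    [[-0.02, -0.9, 0], 0, 1],
    [[-0.02, -0.9, 0], 0, 1],
    [[-0.02, -0.9, 0], 0, 1],
    [[-0.02, -0.9, 0], 0, 1],
    [[-0.02, -0.9, 0], 0, 1],
    [[-0.02, -0.9, 0], 0, 1],
    [[-0.02, -0.8, 0], 0, 1],
    [[0, -0.4, 0], 0, 1],
    [[0, 0, 0], 0, 1],
    [[0, 0, 0], 0, 1]
  ]
}}

```text
time: 8.45
eef_pos: [486.3, 126.3, 156.2]
tool_rot: [-0.003, 0.998, 0.055, -0.001]
wrist_force: [0.4, -0.0, -0.9]
grip_width: 16.9
```

```bash
python3 go.py "[493,147.5,130]"
```

```text
t 8.45 tcp [486.3 126.3 156.2] xang 6.3 tilt 0.38 F [ 0.4 -0.  -0.9] w 16.9 j7 -0.42
[493,147.5,130] units tool: [ 0.3   -0.672  0.875]
```

Emit:
{"method": "step_arm", "body": {
  "targets": [
    [[0.2, -0.4, 0.2], 0, 1],
    [[0.1, -0.27, 0.3], 0, 1],
    [[0, 0, 0.4], 0, 1],
    [[0, 0, 0.3], 0, 1],
    [[0, 0, 0], 0, 1],
    [[0, 0, 0], 0, 1]
  ]
}}

```text
time: 9.05
eef_pos: [492.4, 144.1, 115.9]
tool_rot: [-0.002, 0.999, 0.053, -0.003]
wrist_force: [0.1, 0.5, 0.1]
grip_width: 16.4
```

```bash
python3 go.py "[493.5,147,100]"
python3 - <<'E'
from h import *
p,d=snap("side"); p2,d2=snap("top")
u,v=[int(t) for t in proj("side",[493,147,80])];a=cv2.resize(p[v-40:v+40,u-45:u+45,::-1],None,fx=6,fy=6,interpolation=2)
cv2.imwrite("pics/c6.png",a); print(u-45,v-40)
for X in([493,147.5,46],[493,147.5,66],[493,147.5,110]): x,y=proj("side",X); print(X,(x-u+45)*6,(y-v+40)*6)
E
```

```text
t 9.05 tcp [492.4 144.1 115.9] xang 6.0 tilt 0.42 F [0.1 0.5 0.1] w 16.4 j7 -0.51
[493.5,147,100] units tool: [ 0.05  -0.089  0.531]
205 158
[493, 147.5, 46] 275.7696631051957 296.40811844991765
[493, 147.5, 66] 274.63817725370916 263.65237661991137
[493, 147.5, 110] 272.0893488495653 189.86553689456906
```

View pics/c6.png

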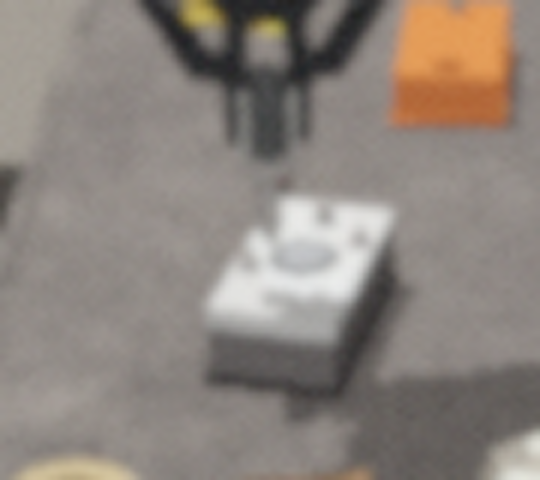

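The rod stands above the cell, handle at crop (268,110) and hole at about (290,298). I'll measure its axis from the depth.

```bash
cat > ax.py <<'E'
from h import *
S=np.load("side.npz");D=cloud("side",S['d']);
for z in range(52,190,6):
    m=(abs(D[...,0]-493)<22)&(abs(D[...,1]-140)<25)&(abs(D[...,2]-z)<3); q=D[m]
    if len(q): print(z,len(q),q.mean(0).round(1),q[:,0].min().round(),q[:,0].max().round(),S['p'][m].mean(0).astype(int))
E
python3 ax.py; python3 go.py
```

```text
52 5 [499.9 142.7  49.6] 473.0 510.0 [191 190 189]
88 5 [490.7 145.9  88.3] 488.0 495.0 [172 171 168]
94 5 [492.2 145.2  94.4] 488.0 495.0 [165 163 160]
100 4 [491.  145.2 100.2] 488.0 495.0 [158 155 151]
106 7 [491.  145.3 105.9] 485.0 495.0 [154 151 148]
112 8 [490.2 145.5 112.4] 486.0 495.0 [135 131 128]
118 5 [491.7 144.6 118.6] 486.0 495.0 [131 125 122]
124 3 [487.5 142.1 123.2] 480.0 493.0 [137 132 129]
130 29 [492.7 140.  130.8] 477.0 505.0 [126 123 120]
136 7 [492.7 141.6 136.6] 484.0 499.0 [89 88 86]
142 17 [490.9 138.8 141.9] 478.0 506.0 [93 92 91]
148 27 [493.  140.2 147.8] 472.0 512.0 [91 91 89]
154 21 [493.3 138.5 154.2] 473.0 512.0 [91 91 89]
160 25 [490.5 138.6 159.6] 473.0 512.0 [91 90 89]
166 25 [493.1 138.5 165.7] 473.0 513.0 [89 89 87]
172 29 [492.7 139.6 172. ] 473.0 513.0 [79 78 78]
178 24 [493.4 140.  178.5] 474.0 513.0 [69 69 68]
184 20 [490.9 140.1 182.9] 474.0 513.0 [70 69 68]
t 9.15 tcp [492.6 144.2 116.3] xang 6.0 tilt 0.39 F [-0.5  0.  -0.9] w 16.3 j7 -0.51
```

Axis at about (491.7,146) and collar underside at about 124, both consistent with the TCP. I correct by a couple of mm and descend to just above the hole.

Emit:
{"method": "step_arm", "body": {
  "targets": [
    [[0.04, -0.08, 0.2], 0, 1],
    [[0, 0, 0.3], 0, 1],
    [[0, 0, 0.3], 0, 1],
    [[0, 0, 0], 0, 1],
    [[0, 0, 0], 0, 1]
  ]
}}

```text
time: 9.65
eef_pos: [493.8, 146.8, 90.6]
tool_rot: [-0.002, 0.999, 0.053, -0.002]
wrist_force: [0.1, -1.0, -1.1]
grip_width: 16.4
```

```bash
python3 go.py "[493.7,146.7,37]"
python3 - <<'E'
from h import *
p,d=snap("side"); p2,d2=snap("top")
a=cv2.resize(p[175:235,215:285,::-1],None,fx=8,fy=8,interpolation=2); cv2.imwrite("pics/c7.png",a)
for X in([493,147.5,46],[493,147.5,52],[493,147.5,90]): x,y=proj("side",X); print(X,(x-215)*8,(y-175)*8)
E
python3 ax.py|head -9
```

```text
t 9.65 tcp [493.8 146.8  90.6] xang 6.0 tilt 0.35 F [ 0.1 -1.  -1.1] w 16.4 j7 -0.54
[493.7,146.7,37] units tool: [0.004 0.013 1.786]
[493, 147.5, 46] 287.69288414026096 259.2108245998902
[493, 147.5, 52] 287.24260837014185 246.175648898002
[493, 147.5, 90] 284.34430022233323 162.271609524729
52 5 [502.6 150.1  49.8] 476.0 513.0 [203 203 202]
58 1 [493.2 151.9  56. ] 493.0 493.0 [199 199 199]
64 5 [493.1 146.8  64.7] 490.0 497.0 [167 166 165]
70 6 [492.1 149.9  69.3] 487.0 497.0 [164 163 162]
76 7 [491.7 148.6  75.5] 487.0 497.0 [162 160 158]
82 8 [492.5 149.   82.2] 487.0 497.0 [167 165 163]
88 6 [493.8 148.7  88.6] 488.0 497.0 [169 167 164]
94 5 [492.8 145.7  94.8] 488.0 498.0 [151 149 146]
100 6 [494.6 142.2 101.5] 482.0 507.0 [159 156 153]
```

View pics/c7.png

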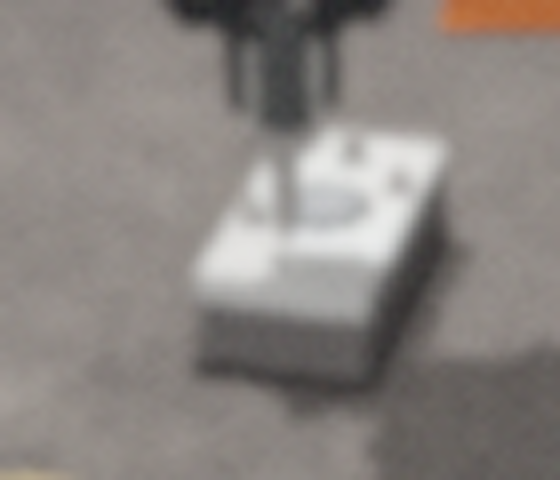

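The tip at crop (287,245) lines up with the hole's projection (287,246). I descend into it gently.

Emit:
{"method": "step_arm", "body": {
  "targets": [
    [[0, 0, 0.15], 0, 1],
    [[0, 0, 0.2], 0, 1],
    [[0, 0, 0.2], 0, 1],
    [[0, 0, 0], 0, 1]
  ]
}}

```text
time: 10.15
eef_pos: [494.1, 146.8, 73.3]
tool_rot: [-0.002, 0.999, 0.052, -0.001]
wrist_force: [-0.3, -0.6, -1.1]
grip_width: 16.7
```

```bash
python3 go.py "[493.7,146.7,37]"
```

```text
t 10.15 tcp [494.1 146.8  73.3] xang 6.0 tilt 0.3 F [-0.3 -0.6 -1.1] w 16.7 j7 -0.56
[493.7,146.7,37] units tool: [-0.01   0.007  1.211]
```

The tip is now about 8 mm below the cover's face, with no contact. I continue.

Emit:
{"method": "step_arm", "body": {
  "targets": [
    [[0, 0, 0.2], 0, 1],
    [[0, 0, 0.2], 0, 1],
    [[0, 0, 0.2], 0, 1],
    [[0, 0, 0], 0, 1]
  ]
}}

```text
time: 10.55
eef_pos: [493.9, 146.8, 53.5]
tool_rot: [-0.002, 0.999, 0.052, -0.002]
wrist_force: [0.6, 0.3, -0.6]
grip_width: 16.5
```

```bash
python3 go.py "[493.7,146.7,37]"
```

```text
t 10.55 tcp [493.9 146.8  53.5] xang 6.0 tilt 0.31 F [ 0.6  0.3 -0.6] w 16.5 j7 -0.59
[493.7,146.7,37] units tool: [-0.005  0.006  0.548]
```

Emit:
{"method": "step_arm", "body": {
  "targets": [
    [[0, 0, 0.15], 0, 1],
    [[0, 0, 0.15], 0, 1],
    [[0, 0, 0.12], 0, 1],
    [[0, 0, 0], 0, 1]
  ]
}}

```text
time: 10.95
eef_pos: [494.3, 146.9, 39.9]
tool_rot: [-0.002, 0.999, 0.052, -0.001]
wrist_force: [0.8, -2.0, -0.7]
grip_width: 16.7
```

```bash
python3 go.py "[493.7,146.7,37]"
```

```text
t 10.95 tcp [494.3 146.9  39.9] xang 6.0 tilt 0.3 F [ 0.8 -2.  -0.7] w 16.7 j7 -0.6
[493.7,146.7,37] units tool: [-0.019  0.004  0.096]
```

Emit:
{"method": "step_arm", "body": {
  "targets": [
    [[0, 0, 0.1], 0, 1],
    [[0, 0, 0.05], 0, 1],
    [[0, 0, 0], 0, 1]
  ]
}}

```text
time: 11.25
eef_pos: [495.0, 146.8, 37.4]
tool_rot: [-0.001, 0.999, 0.052, -0.0]
wrist_force: [-0.1, -1.4, -1.0]
grip_width: 16.9
```

```bash
python3 go.py "[493.7,146.7,37]"; python3 -c "
from h import *
snap('side')"; python3 ax.py
```

```text
t 11.25 tcp [495.  146.8  37.4] xang 6.0 tilt 0.17 F [-0.1 -1.4 -1. ] w 16.9 j7 -0.61
[493.7,146.7,37] units tool: [-0.045  0.     0.013]
52 31 [496.  143.8  52.2] 480.0 515.0 [144 142 140]
58 8 [494.8 146.   58. ] 487.0 503.0 [89 89 88]
64 15 [494.4 142.5  64.2] 478.0 510.0 [110 110 110]
70 20 [494.3 140.7  70. ] 475.0 513.0 [107 107 106]
76 23 [494.  141.3  76. ] 475.0 513.0 [93 93 92]
82 23 [495.4 140.7  81.9] 479.0 513.0 [95 95 94]
88 21 [495.  140.8  88.2] 476.0 514.0 [96 96 95]
94 22 [494.3 142.1  94. ] 476.0 514.0 [82 82 82]
100 28 [493.3 144.5  99.9] 473.0 514.0 [74 74 73]
106 20 [496.6 140.4 105.8] 474.0 514.0 [64 63 63]
112 14 [491.  136.  112.2] 474.0 515.0 [51 51 52]
118 11 [498.3 136.5 118.6] 474.0 514.0 [55 54 55]
124 10 [491.4 132.8 124.3] 475.0 515.0 [71 65 65]
130 15 [487.6 134.  129.6] 474.0 512.0 [66 55 56]
136 25 [496.9 134.7 136.4] 475.0 515.0 [61 49 50]
142 24 [493.2 133.7 143. ] 473.0 512.0 [42 42 44]
148 18 [489.6 133.6 147.8] 473.0 512.0 [40 41 42]
154 25 [493.8 132.3 154.2] 473.0 513.0 [41 41 43]
160 23 [494.1 131.6 160.2] 473.0 513.0 [39 40 42]
166 37 [492.8 134.6 166. ] 473.0 513.0 [40 40 42]
172 22 [494.1 137.7 171.9] 473.0 513.0 [39 39 41]
178 10 [488.1 135.8 176.1] 474.0 507.0 [38 39 40]
```

Collar is about at the cover. I press a little to see seating force.

Emit:
{"method": "step_arm", "body": {
  "targets": [
    [[-0.02, 0, 0.08], 0, 1],
    [[0, 0, 0.08], 0, 1],
    [[0, 0, 0.05], 0, 1]
  ]
}}

```text
time: 11.6
eef_pos: [495.9, 147.1, 36.2]
tool_rot: [0.0, 0.999, 0.052, 0.002]
wrist_force: [-5.1, -2.2, 13.8]
grip_width: 16.3
```

```bash
python3 go.py
```

```text
t 11.6 tcp [495.9 147.1  36.2] xang 6.0 tilt 0.2 F [-5.1 -2.2 13.8] w 16.3 j7 -0.62
```

13.8 N upward at the expected height: the collar is seated. I open half-way, then retreat straight up.

Emit:
{"method": "step_arm", "body": {
  "targets": [
    [[0, 0, -0.02], 0, 1],
    [[0, 0, 0], 0, 0],
    [[0, 0, 0], 0, 0],
    [[0, 0, 0], 0, 0],
    [[0, 0, 0], 0, 0],
    [[0, 0, -0.3], 0, 0],
    [[0, 0, -0.6], 0, 0],
    [[0, 0, -0.8], 0, 0],
    [[0, 0, -0.8], 0, 0],
    [[0, 0, -0.8], 0, 0],
    [[0, 0, -0.8], 0, 0],
    [[0, 0, 0], 0, 0]
  ]
}}

```text
time: 12.8
eef_pos: [494.4, 148.1, 166.9]
tool_rot: [-0.0, 0.999, 0.053, 0.001]
wrist_force: [0.4, -0.2, 0.1]
grip_width: 42.6
```

Emit:
{"method": "step_arm", "body": {
  "targets": [
    [[0, 0.9, -0.3], 0, 0],
    [[0, 0.9, 0], 0, 0],
    [[0, 0.9, 0], 0, 0],
    [[0, 0.9, 0], 0, 0],
    [[0, 0.5, 0], 0, 0],
    [[0, 0, 0], 0, 0],
    [[0, 0, 0], 0, 0]
  ]
}}

```text
time: 13.5
eef_pos: [506.9, 22.5, 177.2]
tool_rot: [-0.001, 0.999, 0.054, 0.001]
wrist_force: [0.7, -0.5, -0.4]
grip_width: 42.7
```

```bash
python3 go.py
python3 - <<'E'
from h import *
p,d=snap("side"); p2,d2=snap("top")
a=cv2.resize(p[165:245,215:285,::-1],None,fx=5,fy=5,interpolation=2); b=cv2.resize(p2[165:245,225:305,::-1],None,fx=5,fy=5,interpolation=2)
cv2.imwrite("pics/c8.png",np.hstack([a,b]))
D=cloud("side",d)
m=(abs(D[...,0]-493)<12)&(abs(D[...,1]-147)<20)&(D[...,2]>55)&(D[...,2]<130)&(p.sum(-1)<330);q=D[m]; print("handle",q.mean(0),q[:,2].max(),len(q))
m=(abs(D[...,0]-504)<50)&(abs(D[...,1]-187)<65)&(abs(D[...,2]-46)<6);A=D[m];print("cover plane",np.linalg.lstsq(np.c_[A[:,:2]-[504,187],np.ones(len(A))],A[:,2],rcond=None)[0])
E
python3 ax.py
```

```text
t 13.5 tcp [506.9  22.5 177.2] xang 6.2 tilt 0.18 F [ 0.7 -0.5 -0.4] w 42.7 j7 -0.19
handle [494.43362898 144.9773051   79.70583269] 102.82704727586896 46
cover plane [-9.00101754e-03  1.63129998e-02  4.68242797e+01]
52 29 [495.3 145.3  52.6] 480.0 509.0 [165 163 161]
58 8 [496.1 144.3  57.6] 487.0 503.0 [112 111 110]
64 11 [495.5 145.7  63.5] 487.0 503.0 [102 103 102]
70 10 [494.6 145.3  69.9] 487.0 503.0 [102 104 104]
76 10 [497.  145.4  76. ] 488.0 504.0 [106 107 108]
82 11 [495.6 147.8  81.1] 488.0 504.0 [116 117 117]
88 8 [496.8 146.3  87.7] 488.0 504.0 [127 128 127]
94 12 [496.5 146.   93.6] 488.0 504.0 [119 119 118]
100 14 [494.4 149.7 100.3] 488.0 504.0 [119 118 117]
106 5 [496.6 149.8 104. ] 488.0 501.0 [126 124 122]
```

View pics/c8.png

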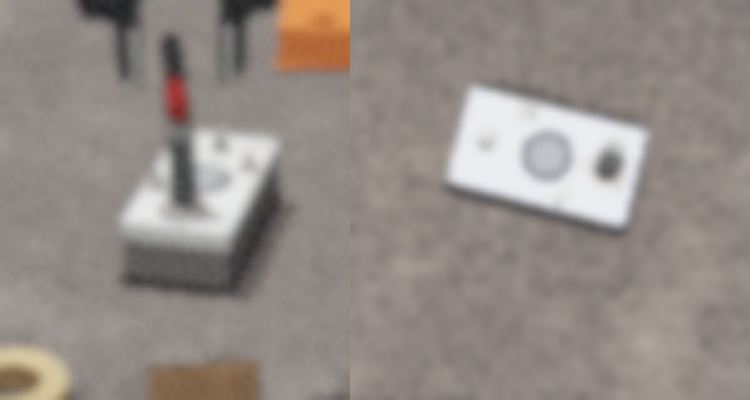

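The picture shows the rod standing upright in the hole (side (185,175), top (608,162)) with its collar on the flat cover. The handle top is at about 102–104 (expected 102), the cover plane tilts by about 1°, and the gripper is clear. I hand the job in.

```bash
python3 -c "
from station import job_done; print(job_done())"
```

```text
the job is handed in; nothing more can be done
None
```

The long rod is in the cell's cover and base with its collar on the cover. I let go only once it was home and handed the job in at about 13.5 s; `job_done` gives no verdict.

**Last checks, all passed:**
- **Seating:** I felt 13.8 N of seating force at the expected height. The handle top measured about 103 mm, against 102 expected.
- **Position:** The rod is upright, with its axis at about (495, 147.5) mm. I had measured the hole at (493, 147.5).
- **Cover:** It lies flat, with about 1° of tilt in the depth data and its face at 46.8 mm against 46 nominal.
- **Gripper:** It is about 125 mm away and touching nothing.
- **Short rod:** It was still in the rack after the lift. I did not picture it again after that.

**One disagreement:** the cameras showed the fingertips about 20–25 mm higher than the TCP reading implied. I set the grasp height by vision. For the insertion I used the rod's height relative to the TCP reading at the grasp, and the seating force agreed with it to about 1 mm.

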